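# Sort the weighing things into tray, stand and dish

### The arm

A 6-joint arm with a two-finger parallel gripper is mounted at the origin on a cart in front of the work surface, level with it; the furniture and walls round the work are solid. World frame = base frame: x ahead of the robot, y to its left, z up, the work surface at z = 0. Lengths are in mm, angles in rad, forces in N, time in s.
With the tool pointing down it reaches from about 400 to 825 mm from the base axis. Payload 7 kg.
Tool frame: the origin (TCP) lies at the very end of the fingers, on their centre line; the grasp point (between the pads) lies 19 mm behind it; z points along the fingers, y is the line along which they close (so a half turn about z gives the same grasp; the last joint's range is limited). The gripper opens to 88 mm and grips with 3 to 60 N. Pads are 19 mm wide; open, the fingers measure 130 mm over their backs; the gripper's body (78 mm by 193 mm) begins 47 mm behind the grasp point.
Start: joints at [-0.821, 0.359, 0.012, 0, -1.224, -0.288], TCP at [300.725, -604.285, 226.561] pointing down, gripper open.
Joint ranges: [-3.07, 3.07], [-1.43, 2.12], [-1.02, 1.25], [-3.03, 1.67], [-3.05, -0], [-3.03, 3.03]. Speed limits (rad/s): [2.39, 2.39, 3.01, 3.14, 3.14, 3.14].

### API

Orientations are given as a unit quaternion [x, y, z, w].
In Python, from plant import bot gives the robot as it stands. Calls block until the motion is done:
- bot.move_ptp(position, orientation): joint-space move of the TCP to a pose.
- bot.line_to(position, velocity=150, ori=None): straight line of the TCP; ori=None keeps the orientation; velocity is the mean speed in mm/s.
- bot.move_joints(angles): joint-space move.
- bot.move_gripper(opening, force=None): finger opening in mm; force is the grip in N (None keeps the last); returns when the fingers have stopped.
- bot.pause(seconds).
- bot.solve_ik(position, orientation): joint angles nearest the present ones, or None.
- bot.read_state(): the state.
- bot.camera(name): name is "scene" or "top" or "wrist"; returns the picture (420x560x3 uint8, red, green, blue); there is no depth.
- bot.get_calibration(name): a dict with "fx", "fy", "cx", "cy" (pixels), "view" (4x4, takes a point from world to camera coordinates); the wrist camera has in their place "T_tool_cam" (4x4, takes a point from camera to tool coordinates, whose origin is the TCP and whose axes are the flange's). Camera axes: x right, y up, looking along -z (the intrinsics and any distortion apply to the point x, -y, -z); pixel columns grow to the right and rows downward; lengths in mm; the calibration is good to about 2 mm. A picture is of the moment at which its call begins: read the wrist's pose just before it. get_calibration takes no time and is no camera call.
A pose or a line that the arm cannot do raises bot.Unreachable and nothing moves.
- bot.close_job(): hands the job in; it is judged then, once.
The state is a dict: "t": time; "joint_pos": joint angles; "qvel": joint speeds; "tau": joint torques, N m; "tcp_pos": TCP position; "eef_rot": TCP orientation; "contact_force": force on the tool from outside, world axes, zero at the start; "moment": the same for the moment, N m; "width": finger opening in mm; "finger_force": force on a finger pad.
Only numpy, scipy, OpenCV 4.12 (cv2) and the standard library are available. Lean on these libraries where they do the work, as an engineer would, in place of code of your own. Each camera call takes 0.05 s, during which the arm holds its last target. There are 200 camera calls.

### The job

Sort the five mixed things along the front of the bench, each to where its kind belongs: the two cartons lying flat on their undersides in the white two-bay tray (the longer carton in the longer bay, the shorter in the shorter bay), the two weights upright in the wooden stand (the larger in the larger square recess, the smaller in the smaller), and the empty weighing cup upright in the round dish. Set each down all the way on the floor of its place rather than dropping it, and leave the tape roll and the label roll where they are.

Things in the scene. Friction and masses are not known exactly. Their poses are not given: they have to be found in the camera images.
- carton_short_center (a point): centre (half-way up, 18 mm above its underside) of the shorter small carton, a closed orange box 51 x 62 x 36 mm lying flat; x axis across its 51 mm, y along its 62 mm, z up. About 0.06 kg; grasp across the 51 mm
- carton_long_center (a point): centre (half-way up, 22.5 mm above its underside) of the longer small carton, a closed cream box 51 x 90 x 45 mm lying flat; x axis across its 51 mm, y along its 90 mm, z up. About 0.06 kg; grasp across the 51 mm
- weight_large_center (a point): centre (half-way up, 24 mm above its underside) of the larger steel calibration weight, standing: round body 22 mm across up to 36 mm high, a knob 16 mm across on top, 48 mm high in all; z up. About 0.1 kg
- weight_small_center (a point): centre (half-way up, 20 mm above its underside) of the smaller steel calibration weight, standing: same shape, 19 mm across and 40 mm high; z up. About 0.05 kg
- cup_center (a point): centre (half-way up, 19.5 mm above its underside) of the empty open weighing cup, standing: round, pale metal, 42 mm across the body, 47 mm across the rim, 39 mm high; z up. About 0.015 kg
- carton_tray: white plastic tray, fixed, 81 mm along x and 207 mm along y (plus a small lip at each end); origin at the centre of its underside. Floor 4 mm, walls 10 mm above the bench (so walls stand 6 mm over the floor). A divider across it makes two bays: the longer one 71 x 110 mm with its centre at y = -43.5 mm, the shorter one 71 x 82 mm with its centre at y = +57.5 mm, both at x = 0 of the tray
- weight_stand: light wooden block, fixed, 78 mm along x, 130 mm along y, 14 mm high; origin at the centre of its underside. Two square recesses in its top, 6 mm deep (floor 8 mm above the bench): the larger one 54 mm wide with its centre at y = +31 mm, the smaller one 38 mm wide with its centre at y = -33 mm, both at x = 0 of the block
- cup_dish: round white ceramic dish, fixed, 86 mm across, 10 mm high; origin at the centre of its underside. Floor 4 mm above the bench, at least 68 mm across inside
- tape: roll of adhesive tape lying flat, 86 mm across, 20 mm high; origin at the centre of its underside. A bystander, not to be moved
- labels: white roll of labels standing on end, 60 mm across, 50 mm high; origin at the centre of its underside. A bystander, not to be moved

How it is judged:
By the outcome, as a careful person would: the job done as asked, in the order asked, and still so for the second after the job is handed in, with the robot touching nothing.
It also fails if it takes over 118 s, if anything falls off the work surface, if the arm or the gripper's body presses on something with over 40 N, if the wrist force passes 120 N, or if a joint passes its speed limit or range.

## Working session

There is one attempt and no reset: what is moved stays moved. The work goes in short steps, each a Python script; the robot and the scene stay as the last script left them, time stands still between calls to the robot, and variables do not carry over. Pictures are saved under pics/ and viewed, at most 14 in all, crops included, and the job is handed in when it is done.

```bash
ls; mkdir -p pics; python3 - <<'E'
from plant import bot
import cv2,json
for n in("top","scene"):
    cv2.imwrite(f"pics/{n}0.png",cv2.cvtColor(bot.camera(n),cv2.COLOR_RGB2BGR)); print(bot.get_calibration(n))
print(bot.get_calibration("wrist")); s=bot.read_state(); print(s)
E
```

```text
pics
{'fx': 533.4145101273424, 'fy': 533.4145101273424, 'cx': 279.00923816084116, 'cy': 214.1669132259144, 'view': array([[ 1.12818516e-02, -9.99900329e-01, -8.48838247e-03,
         2.74688016e+00],
       [ 9.85422101e-01,  9.67658306e-03,  1.69851835e-01,
        -5.26744358e+02],
       [-1.69752767e-01, -1.02808829e-02,  9.85433053e-01,
        -1.65970512e+03],
       [ 0.00000000e+00,  0.00000000e+00,  0.00000000e+00,
         1.00000000e+00]])}
{'fx': 390.7539057784598, 'fy': 390.7539057784598, 'cx': 287.91604919842786, 'cy': 213.18786310439387, 'view': array([[-8.66512348e-01, -4.99070364e-01,  9.22620610e-03,
         4.46607294e+02],
       [ 3.53172263e-01, -5.99924961e-01,  7.17885362e-01,
        -2.14096568e+02],
       [-3.52740278e-01,  6.25314971e-01,  6.96100197e-01,
        -9.73288461e+02],
       [ 0.00000000e+00,  0.00000000e+00,  0.00000000e+00,
         1.00000000e+00]])}
{'fx': 375.36656183529726, 'fy': 375.36656183529726, 'cx': 282.3811071878991, 'cy': 213.59139144772624, 'T_tool_cam': array([[-6.39135837e-04,  9.69405780e-01,  2.45462881e-01,
         6.68
[... 263 characters left out ...]
00]])}
{'t': 0.1, 'joint_pos': array([-8.20901425e-01,  3.59277206e-01,  1.11848260e-02, -2.88350524e-04,
       -1.22408885e+00, -2.88087871e-01]), 'qvel': array([-0.00064736, -0.00246607,  0.0016355 ,  0.00053309,  0.00103025,
        0.00028242]), 'tau': array([-1.21254881e-03, -5.84160125e+01,  2.93753403e+01,  7.01544017e+00,
        1.01822478e-02, -2.98039515e-05]), 'tcp_pos': array([ 300.54012488, -603.93764578,  225.75957068]), 'eef_rot': array([-2.28809313e-01,  9.73471006e-01,  6.68508727e-04, -2.25747457e-04]), 'contact_force': array([ 0.10659011, -0.5848332 , -0.0947389 ]), 'moment': array([-0.02952575,  0.01101032, -0.08629538]), 'finger_force': 0.0, 'width': 87.75905233540567}
```

View pics/top0.png

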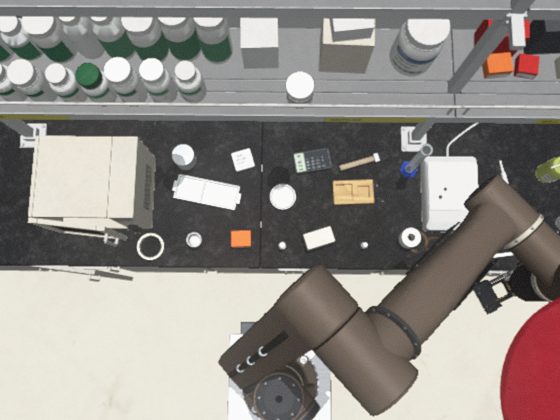

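View pics/scene0.png

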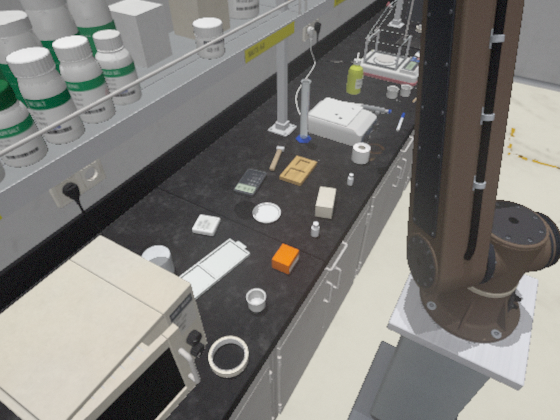

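Top view: tape (150,246), cup (194,240), orange carton (241,239), weight (282,245), cream carton (319,238), weight (364,245) and label roll (410,238). The tray is at (207,192), dish (283,196) and stand (354,192). I'll compute coarse positions, then refine them with the wrist camera.

```bash
cat > h.py <<'E'
import numpy as np, cv2
from scipy.spatial.transform import Rotation as R
from plant import bot
def ray(K,V,uv,z):
    Rm,t=V[:3,:3],V[:3,3]; c=-Rm.T@t
    d=Rm.T@np.array([(uv[0]-K['cx'])/K['fx'],-(uv[1]-K['cy'])/K['fy'],-1])
    return c+d*(z-c[2])/d[2]
def down(yaw):   # tool z down, tool y axis along world direction yaw (+90deg): x axis at yaw
    x=np.array([np.cos(yaw),np.sin(yaw),0]); z=np.array([0,0,-1.]); y=np.cross(z,x)
    return R.from_matrix(np.c_[x,y,z]).as_quat()
def wview(s):
    T=np.eye(4); T[:3,:3]=R.from_quat(s['eef_rot']).as_matrix(); T[:3,3]=s['tcp_pos']
    return np.linalg.inv(T@bot.get_calibration('wrist')['T_tool_cam'])
def snap(name):
    s=bot.read_state(); im=bot.camera('wrist'); V=wview(s)
    cv2.imwrite(f'pics/{name}.png',cv2.cvtColor(im,cv2.COLOR_RGB2BGR)); np.save(f'pics/{name}.npy',V)
def px(name,uv,z): return ray(bot.get_calibration('wrist'),np.load(f'pics/{name}.npy'),uv,z)
E
python3 - <<'E'
from h import *
K=bot.get_calibration('top')
for n,u,z in [('tape',(150,246),20),('cup',(194,240),39),('orange',(241,239),36),('wA',(282,245),44),('cream',(319,238),45),('wB',(364,245),44),('labels',(410,238),50),('tray',(207,192),10),('dish',(283,196),10),('stand',(354,192),14),('shelf edge?',(265,120),0)]:
    print(n,ray(K,K['view'],u,z).round())
for y in (250,80,0,-150,-250):
  for x in (500,560,450):
    for yaw in (0,np.pi): 
      q=bot.solve_ik([x,y,300],down(yaw)); print(y,x,yaw,None if q is None else np.round(q,2))
E
```

```text
tape [423. 422.  20.]
cup [442. 278.  39.]
orange [447. 129.  36.]
wA [428.  -2.  44.]
cream [ 451. -119.   45.]
wB [ 431. -262.   44.]
labels [ 454. -406.   50.]
tray [604. 246.  10.]
dish [593.  -4.  10.]
stand [ 608. -236.   14.]
shelf edge? [857.  60.  -0.]
250 500 0 [ 0.81  0.13 -0.13  0.   -1.31  0.76]
250 500 3.141592653589793 [ 0.81  0.13 -0.13  0.   -1.31 -2.38]
250 560 0 [ 0.74  0.22 -0.01  0.   -1.34  0.83]
250 560 3.141592653589793 [ 0.74  0.22 -0.01  0.   -1.34 -2.31]
250 450 0 [ 0.89  0.05 -0.21  0.   -1.31  0.68]
250 450 3.141592653589793 [ 0.89  0.05 -0.21  0.   -1.31 -2.46]
80 500 0 [ 0.55  0.04 -0.23  0.   -1.3   1.02]
80 500 3.141592653589793 [ 0.55  0.04 -0.23  0.   -1.3  -2.12]
80 560 0 [ 0.49  0.14 -0.11  0.   -1.32  1.08]
80 560 3.141592653589793 [ 0.49  0.14 -0.11  0.   -1.32 -2.06]
80 450 0 [ 0.61 -0.05 -0.32  0.   -1.31  0.96]
80 450 3.141592653589793 [ 0.61 -0.05 -0.32  0.   -1.31 -2.18]
0 500 0 [ 0.39  0.02 -0.24  0.   -1.3   1.18]
0 500 3.141592653589793 [ 0.39  0.02 -0.24  0.   -1.3  -1.96]
0 560 0 [ 0.35  0.13 -0.13  0.   -1.31  1.22]
0 560 3.141592653589793 [ 0.35  0.13 -0.13  0.   -1.31 -1.92]
0 450 0 [ 0.44 -0.07 -0.33  0.   -1.31  1.13]
0 450 3.141592653589793 [ 0.44 -0.07 -0.33  0.   -1.31 -2.01]
-150 500 0 [ 0.08  0.06 -0.2   0.   -1.31  1.49]
-150 500 3.141592653589793 [ 0.08  0.06 -0.2   0.   -1.31 -1.66]
-150 560 0 [ 0.08  0.16 -0.09  0.   -1.32  1.5 ]
-150 560 3.141592653589793 [ 0.08  0.16 -0.09  0.   -1.32 -1.65]
-150 450 0 [ 0.09 -0.02 -0.29  0.   -1.3   1.48]
-150 450 3.141592653589793 [ 0.09 -0.02 -0.29  0.   -1.3  -1.67]
-250 500 0 [-0.11  0.13 -0.13  0.   -1.31  1.68]
-250 500 3.141592653589793 [-0.11  0.13 -0.13  0.   -1.31 -1.46]
-250 560 0 [-0.1   0.22 -0.01  0.   -1.34  1.67]
-250 560 3.141592653589793 [-0.1   0.22 -0.01  0.   -1.34 -1.47]
-250 450 0 [-0.13  0.05 -0.21  0.   -1.31  1.7 ]
-250 450 3.141592653589793 [-0.13  0.05 -0.21  0.   -1.31 -1.45]
```

```bash
python3 - <<'E'
from h import *
bot.move_ptp([570,-190,300],down(0)); bot.pause(.3); snap('wR')
bot.move_ptp([560,170,300],down(0)); bot.pause(.3); snap('wL'); print(bot.read_state()['t'])
E
```

```text
3.9667
```

View pics/wR.png

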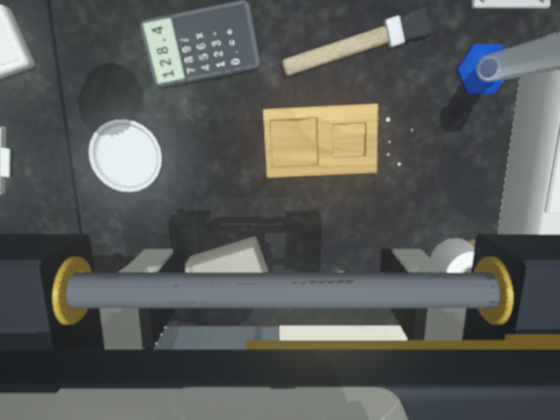

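View pics/wL.png

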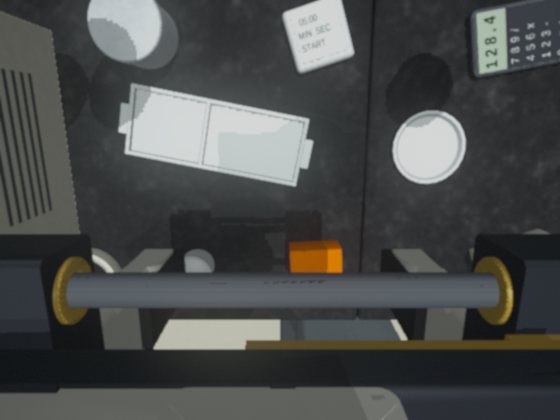

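Right view: dish (125,155) and stand (264-379, 104-178), with the larger recess on the left. Left view: tray corners (131,83), (310,118), (297,186), (124,154), with the longer bay on the right. The gripper hides the front row, so I'll take two more views from further back.

```bash
python3 - <<'E'
from h import *
bot.move_ptp([430,200,300],down(0)); bot.pause(.3); snap('fL')
bot.move_ptp([430,-140,300],down(0)); bot.pause(.3); snap('fR'); print(bot.read_state()['t'])
E
```

```text
6.5417
```

View pics/fL.png

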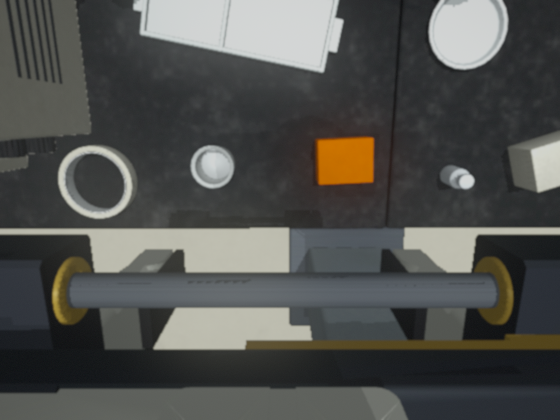

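View pics/fR.png

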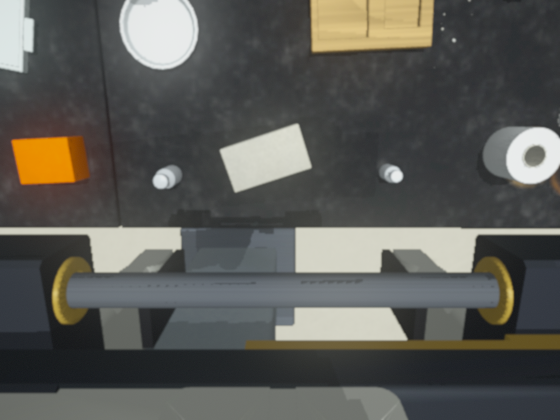

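Left front view: cup (213,166), orange carton (345,161) and weight A knob (467,181). Right front view: weight A knob (160,181), cream carton (266,157) and weight B knob (396,176). I'll zoom in and segment for exact values.

```bash
python3 - <<'E'
from h import *
fL,fR,wL,wR=[cv2.imread(f'pics/{n}.png') for n in('fL','fR','wL','wR')]
crops=[(fL,180,130),(fL,300,125),(fL,430,145),(fR,135,145),(fR,215,110),(fR,365,140)]
tiles=[]
for im,u,v in crops:
    s=100 if u in(215,300) else 66
    k=264/s
    tiles.append(cv2.resize(im[v:v+s,u:u+s],(264,264),interpolation=cv2.INTER_CUBIC))
cv2.imwrite('pics/mont.png',np.vstack([np.hstack(tiles[:3]),np.hstack(tiles[3:])]))
def seg(im,lo,hi,box,hsv=True):
    u0,v0,u1,v1=box; c=cv2.cvtColor(im,cv2.COLOR_BGR2HSV)[v0:v1,u0:u1]
    m=cv2.inRange(c,np.array(lo),np.array(hi))
    cs,_=cv2.findContours(m,cv2.RETR_EXTERNAL,cv2.CHAIN_APPROX_NONE); k=max(cs,key=cv2.contourArea)
    return k+np.array([u0,v0])
def rep(name,n,k,z,off=0.5):
    pts=np.array([px(n,p+0.0,z)[:2] for p in k[:,0].astype(float)],np.float32)
    r=cv2.minAreaRect(pts); print(name,'rect',np.round(r[0],1),np.round(r[1],1),round(r[2],1),'enc',[np.round(x,1) for x in cv2.minEnclosingCircle(pts)])
rep('orange L','fL',seg(fL,(5,150,120),(20,255,255),(290,120,390,200)),36)
rep('cream R','fR',seg(fR,(0,0,120),(180,90,255),(210,115,320,200)),45)
rep('cup L','fL',seg(fL,(0,0,110),(180,80,255),(180,135,245,200)),39)
rep('dish R','wR',seg(wR,(0,0,140),(180,60,255),(80,110,170,200)),10)
rep('dish L','wL',seg(wL,(0,0,140),(180,60,255),(385,100,475,190)),10)
rep('stand R','wR',seg(wR,(8,60,120),(30,255,255),(250,90,395,190)),14)
rep('tray L','wL',seg(wL,(0,0,130),(180,60,255),(110,75,325,195)),10)
rep('tape L','fL',seg(fL,(0,0,130),(180,80,255),(50,140,145,222)),20)
for nm,n,im,b in(('A L','fL',fL,(430,155,490,200)),('A R','fR',fR,(140,155,190,200)),('B R','fR',fR,(370,155,415,195))):
    k=seg(im,(0,0,200),(180,80,255),b); 
    for z in(48,40): rep(nm+str(z),n,k,z)
E
```

```text
orange L rect [449.  128.7] [51.8 62.8] 3.2 enc [array([448.7, 128.8]), np.float64(39.5)]
cream R rect [ 452.9 -121.6] [51.5 91.3] 18.0 enc [array([ 452.6, -121.5]), np.float64(51.1)]
cup L rect [443.2 277.7] [48.1 47.9] 89.9 enc [array([443.4, 277.4]), np.float64(24.6)]
dish R rect [592.1  -4.8] [86.3 84.6] 89.9 enc [array([592.2,  -4.7]), np.float64(43.5)]
dish L rect [591.3  -4.7] [84.6 84.9] 4.0 enc [array([591.8,  -4.4]), np.float64(43.1)]
stand R rect [ 609.2 -235.9] [ 80.2 132.5] 2.6 enc [array([ 609.4, -236. ]), np.float64(76.2)]
tray L rect [605.4 246.1] [226.2  82.1] 78.9 enc [array([602.5, 246.6]), np.float64(113.6)]
tape L rect [422.7 419. ] [85.8 86.3] 41.0 enc [array([422.7, 419.2]), np.float64(43.7)]
A L48 rect [427.9  -3.9] [12.9 13.5] 69.1 enc [array([428. ,  -3.9]), np.float64(6.9)]
A L40 rect [426.6  -7.9] [13.2 13.7] 69.1 enc [array([426.7,  -7.9]), np.float64(7.0)]
A R48 rect [428.7  -5.4] [13.2 14.6] 85.7 enc [array([428.7,  -5.4]), np.float64(7.4)]
A R40 rect [427.4  -2.8] [13.4 14.9] 85.7 enc [array([427.5,  -2.8]), np.float64(7.5)]
B R48 rect [ 436.6 -263.2] [18.1 12.5] 50.4 enc [array([ 435.5, -262.3]), np.float64(9.4)]
B R40 rect [ 435.4 -265.6] [18.4 12.7] 50.4 enc [array([ 434.4, -264.7]), np.float64(9.5)]
```

View pics/mont.png

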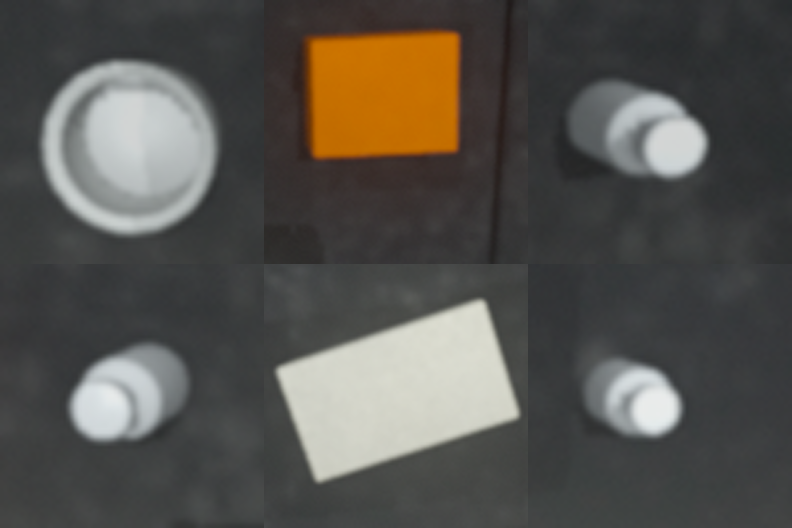

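A is consistent in both views at z≈48, so it's the larger weight; B is smaller (knob 13 px against 16). All measured sizes agree with those given, so I'll start with the longer carton.

```bash
cat >> h.py <<'E'
def place_pose(c,th,y): th=np.radians(th); return np.array(c)+y*np.array([-np.sin(th),np.cos(th)])
def fz(): 
    bot.pause(.15); return bot.read_state()['contact_force'][2]
def transfer(src,yaw1,dst,yaw2,h,floor,width,force,opened=80,rel=None,hi=120):
    """h: TCP height above the object's underside; yaws in degrees."""
    q1,q2=down(np.radians(yaw1)),down(np.radians(yaw2))
    bot.move_gripper(opened)
    bot.move_ptp([*src,hi],q1); bot.line_to([*src,h],150); bot.pause(.1)
    bot.move_gripper(0,force); s=bot.read_state(); z0=s['tcp_pos'][2]
    print('grip width',round(s['width'],1),'ff',round(s['finger_force'],1),'z',z0.round(1))
    if abs(s['width']-width)>4: print('BAD GRIP'); return False
    bot.line_to([*src,hi],200)
    bot.move_ptp([*dst,hi],q2); bot.line_to([*dst,h+floor+5],150); f0=fz()
    print('held width',round(bot.read_state()['width'],1))
    for d in np.arange(2,-2.6,-.5):
        bot.line_to([*dst,h+floor+d],15); f=fz()
        if abs(f-f0)>1.5: break
    s=bot.read_state(); print('down d',d,'dz',(s['tcp_pos'][2]-z0).round(2),'df',round(f-f0,2),'t',s['t'])
    bot.move_gripper(rel or min(width+30,86)); bot.line_to([*dst,hi],150); return True
TRAY=((605.4,246.1),-11.1); STAND=((609.2,-235.9),2.6)
E
python3 - <<'E'
from h import *
for u,n,z in(((466.3,181.8),'fL',48),((160.5,181.8),'fR',48),((397,176.2),'fR',40)): print(px(n,u,z).round(1))
transfer((452.9,-121.6),18-90,place_pose(*TRAY,-43.5),-11.1-90,15,4,51,10)
bot.move_ptp([500,200,300],down(0)); bot.pause(.2); snap('p1')
E
```

```text
[427.2  -4.1  48. ]
[427.3  -5.9  48. ]
[ 432.4 -268.7   40. ]
grip width 49.9 ff 10.0 z 15.1
held width 50.0
down d 0.0 dz 4.07 df 2.96 t 14.7417
```

View pics/p1.png

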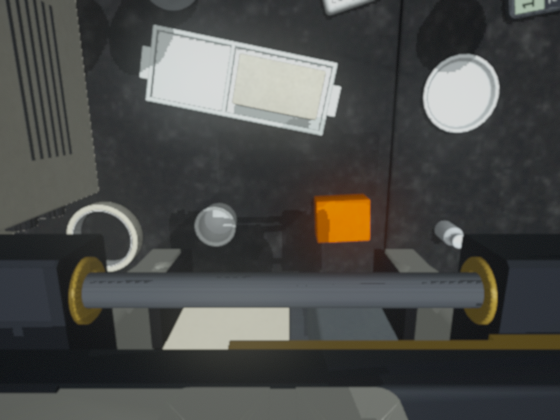

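The cream carton lies in the longer bay (285,85), with contact at exactly 4 mm. Now the shorter carton and the larger weight.

```bash
python3 - <<'E'
from h import *
ok=transfer((449,128.7),3.2-90,place_pose(*TRAY,57.5),-11.1-90,12,4,51,10)
ok=ok and transfer((427.3,-5),0,place_pose(*STAND,31),2.6,11,8,22,15,opened=55,rel=40)
bot.move_ptp([430,-200,250],down(0)); bot.pause(.2); snap('p2')
E
```

```text
grip width 50.0 ff 10.0 z 12.1
held width 49.8
down d 1.0 dz 4.87 df 1.69 t 25.0583
grip width 21.4 ff 15.0 z 11.1
held width 21.4
down d 0.0 dz 8.11 df 3.07 t 35.4917
```

View pics/p2.png

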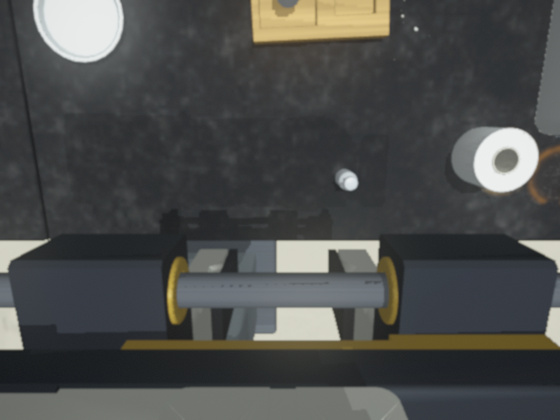

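Weight B's knob is at (350,182) and the large weight is in the stand. Continuing with the small weight and the cup.

```bash
python3 - <<'E'
from h import *
b=px('p2',(349.5,182),40); print(b)
ok=abs(b[0]-432.4)<5 and abs(b[1]+268)<6 and transfer(((b[0]+432.4)/2,(b[1]-268.7)/2),0,place_pose(*STAND,-33),2.6,9,8,19,12,opened=45,rel=36)
ok=ok and transfer((443.3,277.5),0,(592,-4.6),0,16,4,47,4)
bot.move_ptp([500,-120,300],down(0)); bot.pause(.2); snap('p3')
bot.move_ptp([500,200,300],down(0)); bot.pause(.2); snap('p4')
a,c=[cv2.imread(f'pics/{n}.png')[:240] for n in('p3','p4')]
cv2.imwrite('pics/m2.png',cv2.resize(np.vstack([a,c]),(680,583)))
E
```

```text
[ 433.96659148 -266.91060999   40.        ]
grip width 18.2 ff 11.9 z 9.1
held width 18.1
down d 0.0 dz 8.08 df 2.84 t 45.1083
grip width 45.1 ff 4.0 z 16.1
held width 45.4
down d -0.5 dz 3.74 df 4.82 t 56.4
```

View pics/m2.png

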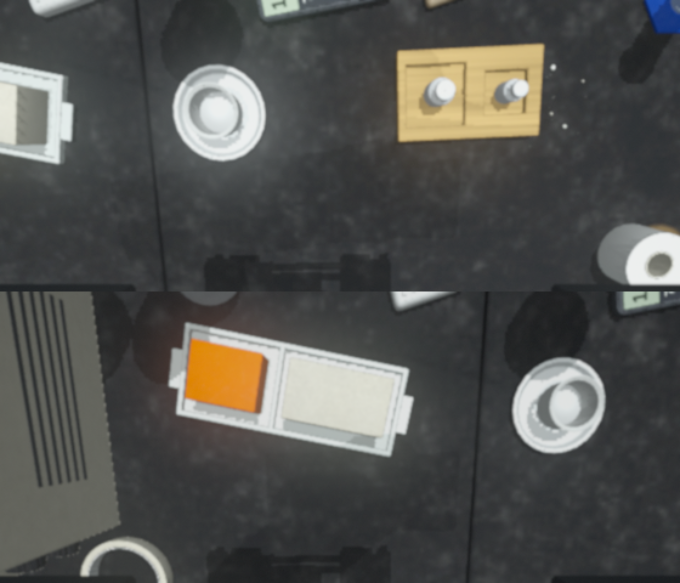

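All five are in place. I'll do a numeric check that the cartons are flat and centred before handing in.

```bash
python3 - <<'E'
from h import *
im=cv2.cvtColor(cv2.imread('pics/p4.png'),cv2.COLOR_BGR2HSV)
def f(lo,hi,box,z):
    u0,v0,u1,v1=box; m=cv2.inRange(im[v0:v1,u0:u1],lo,hi)
    k=max(cv2.findContours(m,0,1)[0],key=cv2.contourArea)[:,0]+[u0,v0]
    p=np.array([px('p4',q,z)[:2] for q in k.astype(float)],np.float32); r=cv2.minAreaRect(p)
    th=np.radians(-11.1); d=np.array(r[0])-TRAY[0]
    print(np.round(r[1],1),round(r[2],1),'in tray',(d@[np.cos(th),np.sin(th)]).round(1),(d@[-np.sin(th),np.cos(th)]).round(1))
f((5,150,210),(20,255,255),(140,30,230,110),40); f((20,15,190),(35,90,255),(225,45,335,130),49)
s=cv2.cvtColor(bot.camera('scene'),cv2.COLOR_RGB2BGR)
cv2.imwrite('pics/s2.png',cv2.resize(s[150:310,160:360],(750,600),interpolation=cv2.INTER_CUBIC))
E
```

```text
[60.  47.9] 78.3 in tray -0.8 56.2
[3.2 1. ] 89.9 in tray -23.3 -85.0
```

View pics/s2.png

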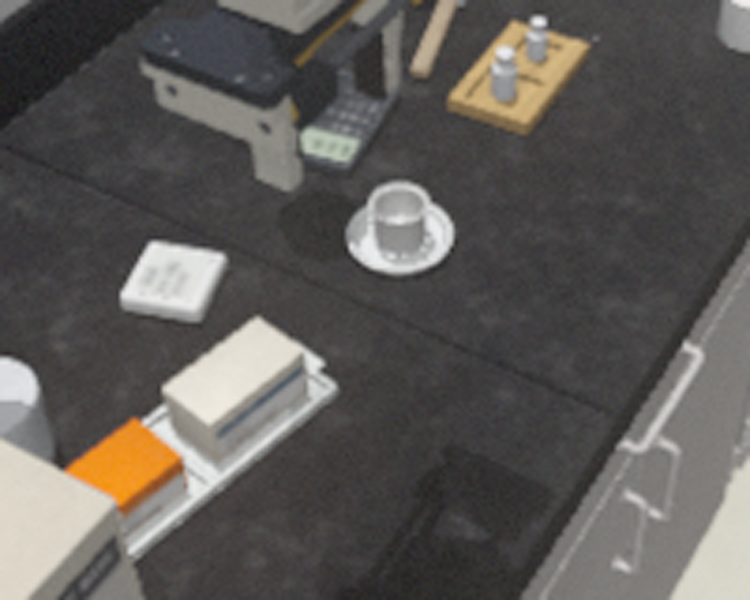

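The scene view shows the cartons flat in the tray (125,470) and (235,385), the cup upright in the dish (400,220), and both weights upright in the stand (504,75) and (538,40). The orange carton measures within 1.5 mm of its bay centre; my numeric check of the cream one caught only a speck, so I'm relying on the pictures and the contact height there.

```bash
python3 -c "
from plant import bot
print(bot.read_state()['t'],bot.close_job())"
```

```text
the job is handed in; nothing more can be done
60.6583 None
```

I sorted all five things into their places and handed the job in at 60.7 s. The camera views show them upright or flat, and the tape and label rolls were not touched; the shorter carton was let go about 0.9 mm above its expected floor contact, but it sits flat and within 1.5 mm of its bay centre.

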